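# Clip a day box back into the pill organiser and tug-test it

## Robot

A 6-joint arm with a two-finger parallel gripper is mounted at the origin on the work surface. World frame = base frame: x ahead of the robot, y to its left, z up, the work surface at z = 0. Lengths are in m, angles in degrees, forces in N, time in s.
With the tool pointing down it reaches from about 0.35 to 0.875 m from the base axis. Payload 4.2 kg.
Tool frame: the origin (TCP) lies midway between the tips of the shut fingers; the grasp point (between the pads) lies 19 mm behind it; y points along the fingers, z is the direction in which the jaws open and shut, and the axes are right-handed (so a half turn about y gives the same grasp; the last joint's range is limited). The gripper opens to 87 mm and grips with 3 to 60 N. Pads are 19 mm wide; open, the fingers measure 117 mm over their backs; the gripper's body (75 mm by 190 mm) begins 51 mm behind the grasp point.
Start: joints at [89.473, 22.042, 0.453, 0, -68.411, -14.817], TCP at [0.165, 0.603, 0.223] pointing down, gripper open.
Joint ranges: [-179.83, 179.83], [-69.29, 118.12], [-61.27, 80.66], [-181.25, 117.63], [-171.15, -9.14], [-177.46, 177.46]. Speed limits (degrees/s): [159.86, 159.86, 180, 180, 180, 180].

## Interface

Orientations are given as [roll, pitch, yaw] about the fixed x, y, z axes, in that order (R = Rz(yaw) Ry(pitch) Rx(roll)).
In Python, from workcell import env gives the robot as it stands. The module is installed in compiled form; this text tells all that it offers. Calls block until the motion is done:
- env.goto(position, orientation): joint-space move of the TCP to a pose.
- env.move_straight(position, rotation=None, rate=0.15, force_limit=None): straight line of the TCP; rotation=None keeps the orientation; rate is the mean speed in m/s. With force_limit (N) it stops when the force on the tool has changed by that much, and returns True; else False.
- env.set_joints(angles): joint-space move.
- env.gripper_to(opening, grasp_force=None): opening from 0.0 (shut) to 1.0 (fully open); grasp_force is the grip in N (None keeps the last); returns when the fingers have stopped.
- env.dwell(seconds).
- env.inverse_kinematics(position, orientation): joint angles nearest the present ones, or None.
- env.read_state(): the state.
- env.grab_frame(name): name is "scene" or "top" or "wrist"; returns a dict with "image" (384x512x3 uint8, blue, green, red), "fx", "fy", "cx", "cy" (pixels), "D" ([k1, k2, p1, p2, k3] as OpenCV has them; the pictures are not rectified), "position" and "orientation" of the camera in the world. Camera axes: x right, y up, looking along -z (the intrinsics and any distortion apply to the point x, -y, -z); pixel columns grow to the right and rows downward; lengths in m; the calibration is good to about 2 mm. A picture is of the moment at which its call begins. There is no depth.
A pose or a line that the arm cannot do raises env.Unreachable and nothing moves.
- env.close_job(): hands the job in, once; it reports no verdict.
Trained networks look in a picture, given as the dict that the camera call returned (one of the last four; its "shot" number tells which), for a name from the list of things; names that differ only in an ending like _2 or _b are one class to them, and where a whole thing is asked for, a point or a joint stands for the part that bears it (a point fixed in the world has none). Each returns a list of dicts, best first, with "score" (0 to 1); they miss things now and then, are a little off and sometimes report something else, mostly with a low value. They report only what shows in the picture. A call takes as long as a camera call.
- env.search_frame(picture, thing): "xyz" ([x, y, z] in m, in world coordinates, good to about 4 mm: the middle of the surface that is visible of it).
- env.trace(picture, thing): "mask" (384x512 bool, what is visible of it).
The state is a dict: "clock": time; "joint_positions": joint angles; "qvel": joint speeds; "joint_torque": joint torques, N m; "position": TCP position; "tool_rot": TCP orientation; "force": force on the tool from outside, world axes, zero at the start; "wrist_torque": the same for the moment, N m; "opening": opening from 0.0 (shut) to 1.0 (fully open).
Only numpy, scipy, OpenCV 4.12 (cv2) and the standard library are available. Lean on these libraries where they do the work, as an engineer would, in place of code of your own. Each camera call takes 0.05 s, during which the arm holds its last target.

## Task

One day box of the pill organiser stands loose on the ledge: set it upright into the one empty bay of the tray and press it straight down, with no more than 30 N, until both clips have snapped over its ribs and it sits fully home. Then hold it by its two ends and pull it straight up with about 8 N, steadily for a good second, to prove that the clips hold, without straining them with more than 12 N or pulling it out. Let it drop back fully home, let go, and leave everything else where it stands.

Things in the scene. Friction and masses are not known exactly. Their poses are not given: they have to be found in the camera images.
- loose_box: Loose day box, upright on the ledge: clear plastic, two compartments under shut lids, 54 mm long (x), 30 wide (y), 38 high (z up), about 45 g. Origin: centre of its underside. Its foot tapers in 3 mm all round over the lowest 5 mm. Each 30 mm wide end face has a half-round rib, 14 mm wide, sticking out 3 mm, 4 mm above the underside. Both ends are alike: it fits the bay either way round.
- loose_box_top (a point): Centre of the loose day box's top (its lids), 38 mm above its underside. It is gripped across its 54 mm length by its end faces, flat from 7 mm above the underside to the top; keep the fingertips 15 mm or more above the underside, to clear the clips when it is in the bay.
- bay: The one empty bay of the tray's seven (which one varies). Origin: centre of the bay floor, 4 mm above the ledge, where the centre of the box's underside belongs; x along the bay's length (across the row), y along the row, z up. Walls 10 to 12 mm high leave the box about 1 mm play each way in x, 1.5 mm in y. A springy clip stands at each end.
- nose_far (a point): Tip of the nose of the clip at the bay's +x end, 27.5 mm from the bay centre, 8.5 mm above its floor. Clip: 14 mm wide tongue, top 14 mm above the floor, springs outward. The box set down first rests on both noses about 8 mm above home; pushing it past them takes about 4 rising to 8 N in all, then they snap over its ribs and it is home on the floor.
- nose_near (a point): Tip of the nose of the like clip at the bay's -x end. Once both have caught, the box lifts about 2 mm freely until its ribs meet the noses; from there they hold it almost rigidly up to about 11 N of upward pull, begin to yield above that and let it out at about 20 N.
- tray: White plastic tray, 258 mm along the row (y), 74 mm deep (x), stuck fast to the ledge. Origin: centre of its underside, on the ledge. Seven bays 36 mm apart along y; the other six hold fixed day boxes like the loose one, their tops 42 mm above the ledge, 6 mm gaps between boxes: a box in its bay can be gripped only by its two ends.
- jug: White ceramic jug, 116 mm across, 165 mm high, handle to its +y; bystander. Origin: centre of its underside.
- bottle: Stainless steel bottle with press-button cap, 70 mm across, 238 mm high; bystander. Origin: centre of its underside.
- spoon: Wooden cooking spoon lying flat, 290 mm long; bystander.
- clip: Green plastic bag clip lying flat, 115 mm long, 16 mm wide and high; bystander.

How it is judged (in metres and radians):
On the way, in this order (a step that is already met when the one before it is completed fails the run):
1. the day box is pressed fully home in the empty bay, under both clips (z of loose_box in the frame of bay below 0.001 m and horizontal distance between loose_box and bay below 0.004 m and angle between the x axis of loose_box and the x axis of bay, either way round below 0.12 rad and angle between loose_box's own z axis and vertical below 0.06 rad), for 0.2 s.
2. the day box is pulled up against its clips with about 8 N (5 to 11 N of pull, which makes 6 to 13 N when the slanting forces at the two clips are added up) for at least 0.6 s (z of loose_box in the frame of bay between 0.001 and 0.0045 m and contact force between loose_box and bay between 6 and 13 N and contact force between the fingers and loose_box above 1 N), for 0.6 s.
At the end, for the whole second after the job is handed in: The loose day box sits clipped fully home in the formerly empty bay: underside within 1 mm of the bay floor, within 4 mm of the bay's centre, turned within 7 degrees of the bay either way round, tilted less than 3.5 degrees, released and at rest (all of step 1 and linear speed of loose_box below 0.01 m/s); the robot touches nothing.
It fails at once if the day box is forced against the bay or tray with more than 30 N (40 N of contact forces added up) (contact force between loose_box and bay above 40 N or contact force between loose_box and tray above 40 N).
It fails at once if the caught day box is pulled against its clips with more than 12 N (15 N of slanting contact forces added up) (z of loose_box in the frame of bay between 0.0015 and 0.005 m and horizontal distance between loose_box and bay below 0.006 m and contact force between loose_box and bay above 15 N and angle between loose_box's own z axis and vertical below 0.05 rad).
It fails at once if jug, bottle, spoon or bag clip is moved more than 3 cm (distance of any of jug, bottle, spoon, clip from where it was at the start of the episode above 0.03 m).
It also fails if it takes over 72 s, if anything falls off the work surface, if the arm or the gripper's body presses on something with over 40 N, if the wrist force passes 120 N, or if a joint passes its speed limit or range.

## Working session

There is one attempt and no reset: what is moved stays moved. The work goes in short steps, each a Python script; the robot and the scene stay as the last script left them, time stands still between calls to the robot, and variables do not carry over. Pictures are saved under pics/ and viewed, and the job is handed in when it is done.

```bash
mkdir -p pics; ls; python3 - <<'E'
from workcell import env
import cv2
s=env.read_state();print(s)
for n in ["scene","top","wrist"]:
    f=env.grab_frame(n);cv2.imwrite(f"pics/{n}0.png",f["image"]);print(n,{k:v for k,v in f.items() if k!="image"})
    for t in ["loose_box","bay","loose_box_top","nose_far","nose_near","tray"]:
        try: print(t,[(r["xyz"],r["score"]) for r in env.search_frame(f,t)[:3]])
        except Exception as e: print(t,repr(e))
print(env.read_state()["clock"])
E
```

```text
pics
{'clock': 0.0, 'joint_positions': array([ 8.94708649e+01,  2.20906281e+01,  3.78611665e-01, -2.88036355e-02,
       -6.84130995e+01, -1.48179591e+01]), 'qvel': array([-0.01213068, -0.00472226,  0.00146755, -0.11577424,  0.09451892,
        0.02360012]), 'joint_torque': array([ 5.70744196e-04, -3.90671003e+01,  1.87408268e+01,  4.22003120e+00,
        1.10350270e-02, -1.90228438e-04]), 'position': array([0.16522436, 0.60211978, 0.22145354]), 'tool_rot': array([-8.98721987e+01,  6.12866564e-03,  1.64642286e+02]), 'force': array([-0.75001056, -0.60509989, -0.80490377]), 'wrist_torque': array([0.02817629, 0.01342685, 0.00983245]), 'opening': 1.0009935268613275}
scene {'fx': 381.29361739717854, 'fy': 381.29361739717854, 'cx': 251.8671556310021, 'cy': 191.81634067077744, 'D': array([0.01738015, 0.        , 0.        , 0.        , 0.        ]), 'position': array([ 1.00951538, -0.5866291 ,  0.78718431]), 'orientation': array([45.03856533,  0.24840606, 35.43619271]), 'shot': 1}
loose_box [([0.4697, -0.1185, 0.0345], 0.85)]
bay [([0.6303, -0.0024, 0.0057], 0.43)]
loose_box_top [([0.475, -
[... 435 characters left out ...]
: array([  5.5298578 ,   1.31531834, -88.88339166]), 'shot': 2}
loose_box [([0.4674, -0.108, 0.0345], 0.67)]
bay [([0.6188, -0.0118, 0.0025], 0.65)]
loose_box_top []
nose_far [([0.6188, -0.0132, 0.0006], 0.77)]
nose_near [([0.6136, -0.0113, 0.0055], 0.62)]
tray [([0.5984, 0.0136, 0.0026], 0.81)]
wrist {'fx': 327.5507682468923, 'fy': 327.5507682468923, 'cx': 257.465778229081, 'cy': 192.41406562249637, 'D': array([-0.00796595,  0.        ,  0.        ,  0.        ,  0.        ]), 'position': array([0.23930086, 0.58190296, 0.38541327]), 'orientation': array([-1.60670507e+01,  4.74252775e-02, -1.05363414e+02]), 'shot': 3}
loose_box []
bay []
loose_box_top []
nose_far []
nose_near []
tray []
1.05
```

View pics/top0.png

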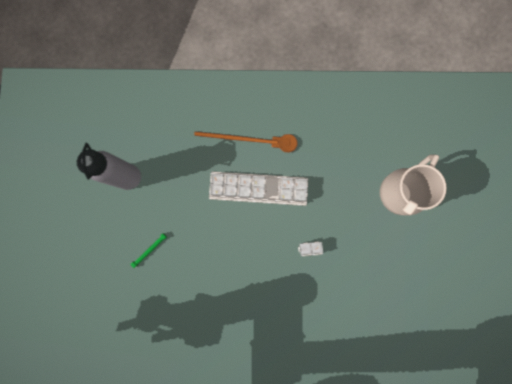

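View pics/scene0.png

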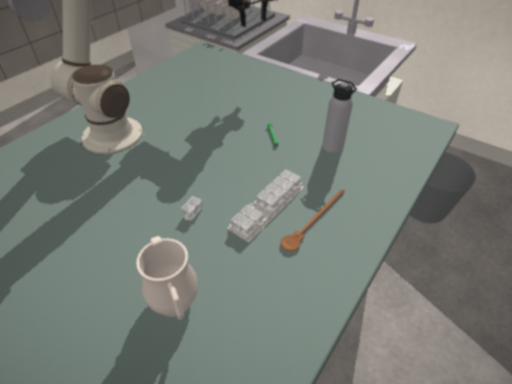

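The top view shows the loose box at px (311,249), its long axis along world y. The empty bay is at about (272,187), third from the right, and the tray is at about (258,188). I'll take a closer look with the wrist camera over both.

```bash
cat > h.py <<'E'
from workcell import env
import numpy as np, cv2
from scipy.spatial.transform import Rotation as R
def K(f): return np.array([[f["fx"],0,f["cx"]],[0,f["fy"],f["cy"]],[0,0,1.]])
def Rw(f): return R.from_euler("xyz",f["orientation"],degrees=True).as_matrix()
def px2w(f,uv,z):
    uv=np.atleast_2d(np.array(uv,float))
    n=cv2.undistortPoints(uv[:,None],K(f),f["D"])[:,0]
    d=np.c_[n[:,0],-n[:,1],-np.ones(len(n))]@Rw(f).T
    p=np.array(f["position"]); t=(z-p[2])/d[:,2]
    return p+t[:,None]*d
def w2px(f,P):
    c=(np.atleast_2d(P)-f["position"])@Rw(f); c=c*[1,-1,-1]
    return cv2.projectPoints(c[:,None],np.zeros(3),np.zeros(3),K(f),f["D"])[0][:,0]
def down(yaw): return [-90,0,yaw]
def shot(n,name,scale=1.5):
    f=env.grab_frame(n); cv2.imwrite(f"pics/{name}.png",cv2.resize(f["image"],None,fx=scale,fy=scale,interpolation=cv2.INTER_CUBIC)); return f
E
python3 - <<'E'
from h import *
import pickle
f=env.grab_frame("top")
print(px2w(f,[[311,249]],.038),px2w(f,[[272,187]],.02),px2w(f,[[258,188]],.03))
print(env.inverse_kinematics([.46,-.12,.25],down(0)),env.inverse_kinematics([.46,-.12,.25],down(180)))
env.goto([.50,-.12,.20],down(0))
fr={}
fr['box']=shot("wrist","w_box")
for t in ["loose_box","loose_box_top"]: print(t,[(r["xyz"],r["score"]) for r in env.search_frame(fr['box'],t)[:3]])
m=env.trace(fr['box'],"loose_box"); print(len(m)); fr['mask']=m
env.goto([.625,-.03,.24],down(90))
fr['tray']=shot("wrist","w_tray")
for t in ["bay","nose_far","nose_near","tray"]: print(t,[(r["xyz"],r["score"]) for r in env.search_frame(fr['tray'],t)[:3]])
fr['tray2']=shot("wrist","w_tray2")
pickle.dump(fr,open("fr.pkl","wb"))
s=env.read_state();print(s["clock"],s["position"],s["tool_rot"],s["force"],s["joint_positions"])
E
```

```text
[[ 0.46512082 -0.10683524  0.038     ]] [[ 0.62220526 -0.00699172  0.02      ]] [[0.6177635  0.02918704 0.03      ]]
[ 5.02111279e+00  6.08760554e+00 -1.70662603e+01 -2.54444375e-14
 -6.68461342e+01 -9.50211128e+01] [ 5.02111279e+00  6.08760554e+00 -1.70662603e+01  2.54444375e-14
 -6.68461342e+01  8.49788872e+01]
loose_box [([0.461, -0.1131, 0.0366], 0.65), ([0.5695, -0.3084, 0.0453], 0.22)]
loose_box_top [([0.4647, -0.1071, 0.034], 0.75)]
1
bay [([0.6106, -0.0095, 0.0054], 0.81)]
nose_far [([0.6167, -0.0082, 0.0055], 0.81)]
nose_near [([0.6231, -0.0108, 0.0062], 0.71), ([0.7444, -0.0338, 0.0096], 0.32)]
tray [([0.6223, -0.0185, 0.0053], 0.67)]
5.7083 [ 0.62483415 -0.03022246  0.24011949] [-9.00043284e+01 -6.51866419e-05  8.99761485e+01] [0.46601727 0.25716932 0.05128095] [ 1.20314628e+01  2.14736150e+01  2.13071189e+00  8.90553786e-04
 -7.06528504e+01 -1.20556092e+01]
```

View pics/w_box.png

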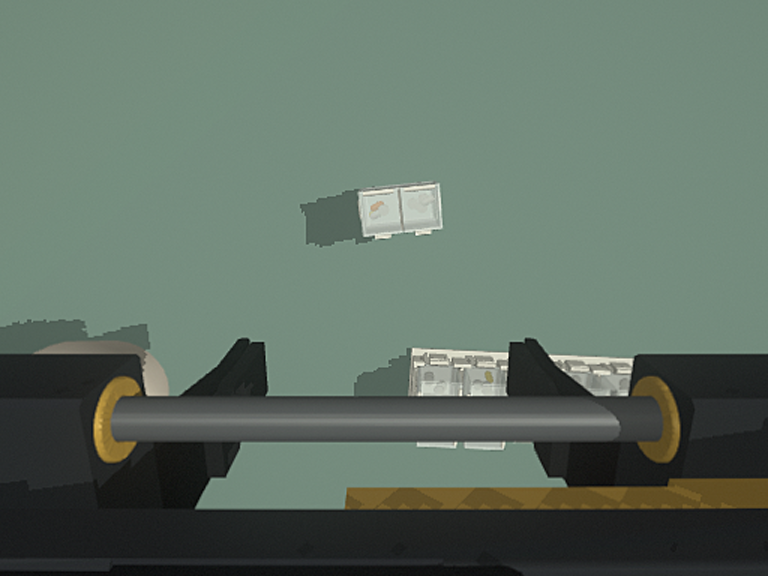

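View pics/w_tray.png

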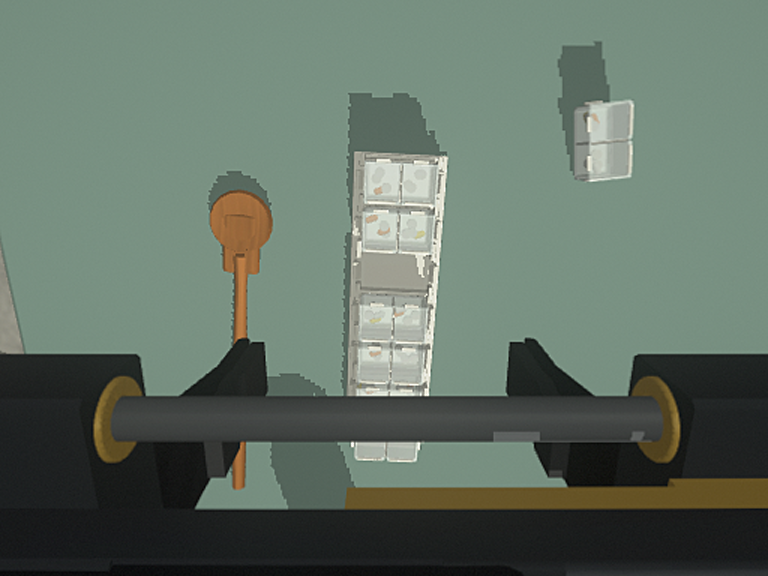

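In the wrist view, the box top sits at (400,208), rotated a few degrees, with its hinges or lips toward +x. In the tray view, the empty bay is at (395,270), between the second and third boxes from the -y end. I'll move closer to measure edges.

```bash
python3 - <<'E'
from h import *
import pickle
fr={}
env.goto([.62,-.018,.15],down(90)); env.dwell(.2)
fr['tray']=shot("wrist","w_tray3")
for t in ["bay","nose_far","nose_near"]: print(t,[(r["xyz"],r["score"]) for r in env.search_frame(fr['tray'],t)[:3]])
env.goto([.485,-.107,.15],down(0)); env.dwell(.2)
fr['box']=shot("wrist","w_box3")
for t in ["loose_box","loose_box_top"]: print(t,[(r["xyz"],r["score"]) for r in env.search_frame(fr['box'],t)[:3]])
pickle.dump(fr,open("fr2.pkl","wb"))
print(env.read_state()["clock"])
for k in fr: print(k,fr[k]["position"],fr[k]["orientation"])
E
```

```text
bay [([0.6165, -0.0135, 0.004], 0.89)]
nose_far [([0.6222, -0.0071, 0.0075], 0.94)]
nose_near [([0.6214, -0.0102, 0.0047], 0.8)]
loose_box [([0.4643, -0.1125, 0.0362], 0.57)]
loose_box_top [([0.4637, -0.1085, 0.0387], 0.95)]
8.2083
tray [ 0.62174875 -0.09466418  0.31554968] [-16.13603324   0.30281828 179.98391054]
box [ 0.4103343  -0.10758937  0.31275065] [-1.60576416e+01 -4.41075200e-02  9.00159059e+01]
```

View pics/w_box3.png

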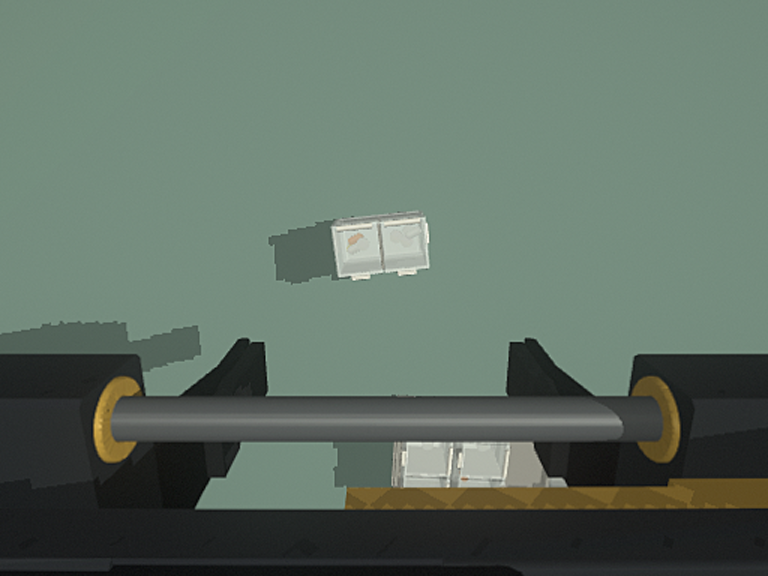

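View pics/w_tray3.png

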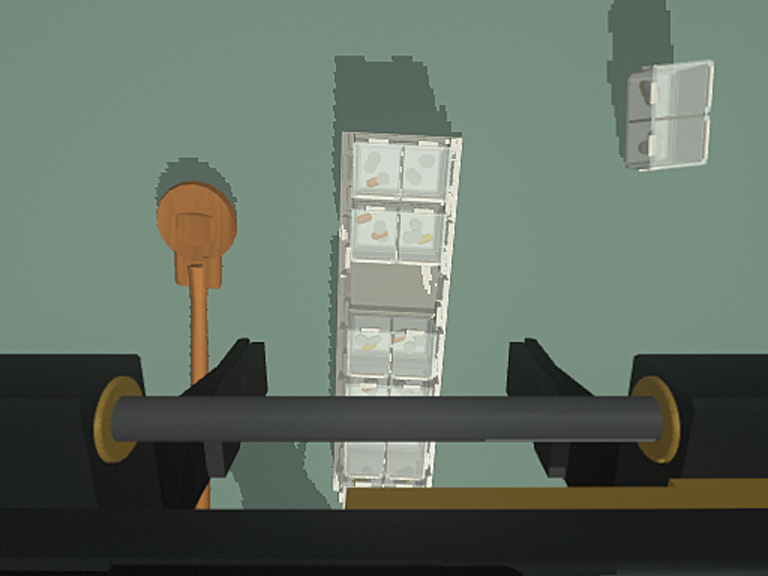

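```bash
python3 - <<'E'
from h import *
import pickle
fr=pickle.load(open("fr2.pkl","rb"))
a=fr['box']["image"][135:195,205:300]; cv2.imwrite("pics/c_box.png",cv2.resize(a,None,fx=8,fy=8,interpolation=cv2.INTER_CUBIC))
a=fr['tray']["image"][80:260,210:325]; cv2.imwrite("pics/c_tray.png",cv2.resize(a[:100],None,fx=6,fy=6,interpolation=cv2.INTER_CUBIC))
cv2.imwrite("pics/c_tray2.png",cv2.resize(a[80:],None,fx=6,fy=6,interpolation=cv2.INTER_CUBIC))
E
```

```text
(no output)
```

View pics/c_box.png

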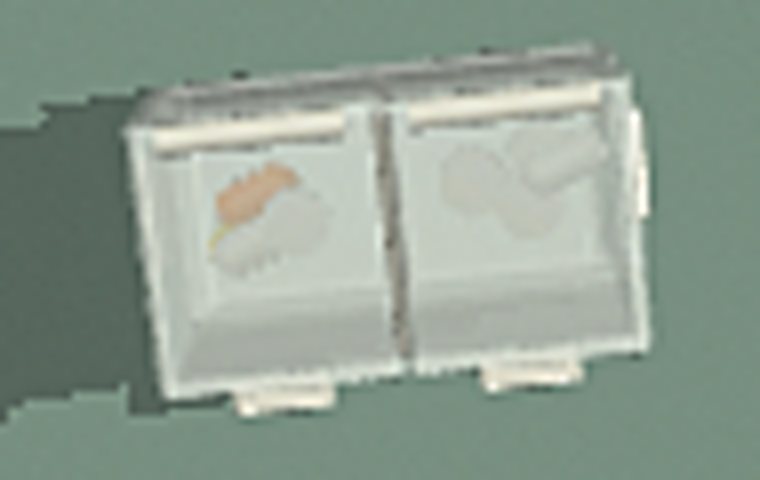

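View pics/c_tray.png

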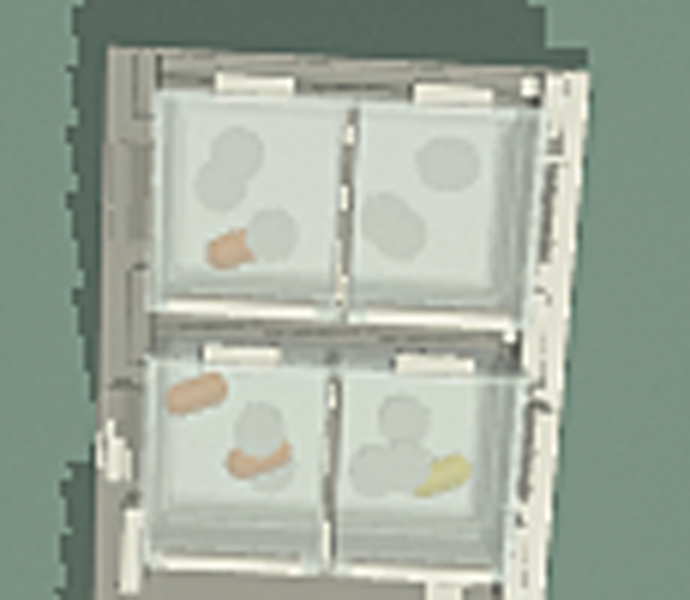

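View pics/c_tray2.png

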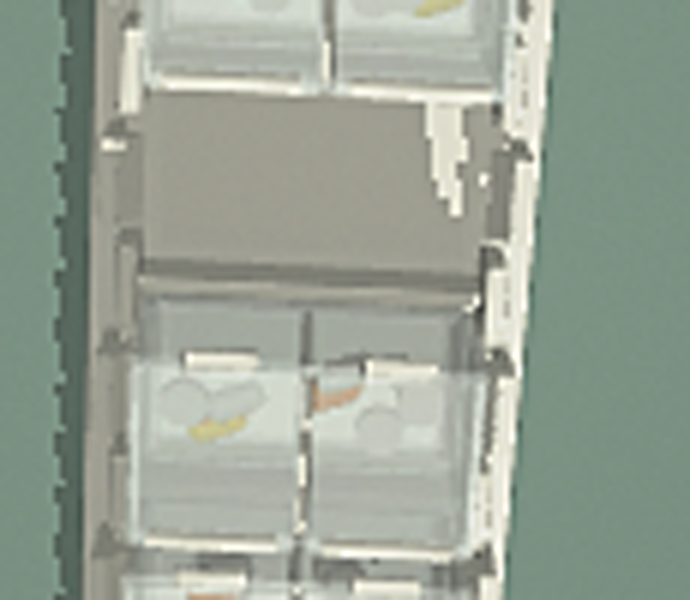

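```bash
python3 - <<'E'
from h import *
import pickle
fr=pickle.load(open("fr2.pkl","rb"))
def go(f,c,s,off,z,n):
    uv=(np.array(c,float)+.5)/s-.5+off
    P=px2w(f,uv,z); e=P[1]-P[0]; g=P[2]-P[3]
    print(n,"centre",P.mean(0).round(4),"lens",[round(np.linalg.norm(P[i]-P[(i+1)%4])*1e3,1) for i in range(4)],"ang",[round(np.degrees(np.arctan2(v[1],v[0])),1) for v in (e,g,P[3]-P[0],P[2]-P[1])])
go(fr['box'],[(130,128),(628,80),(650,345),(165,395)],8,[205,135],.038,"loose")
go(fr['tray'],[(155,92),(545,112),(527,325),(150,308)],6,[210,80],.042,"b1")
go(fr['tray'],[(148,355),(527,378),(502,577),(146,565)],6,[210,80],.042,"b2")
go(fr['tray'],[(133,368),(492,378),(472,555),(130,543)],6,[210,160],.042,"b3")
go(fr['tray'],[(143,280),(470,303),(500,104),(143,90)],6,[210,160],.004,"floor")
E
```

```text
loose centre [ 0.4646 -0.1106  0.038 ] lens [np.float64(52.6), np.float64(28.7), np.float64(52.7), np.float64(29.2)] ang [np.float64(95.5), np.float64(96.1), np.float64(5.7), np.float64(6.0)]
b1 centre [ 0.6155 -0.0814  0.042 ] lens [np.float64(52.2), np.float64(28.3), np.float64(51.9), np.float64(28.5)] ang [np.float64(177.2), np.float64(177.5), np.float64(87.5), np.float64(87.0)]
b2 centre [ 0.6171 -0.0458  0.042 ] lens [np.float64(52.6), np.float64(28.5), np.float64(50.8), np.float64(29.8)] ang [np.float64(176.6), np.float64(178.1), np.float64(88.3), np.float64(84.7)]
b3 centre [0.6203 0.0261 0.042 ] lens [np.float64(53.4), np.float64(29.0), np.float64(52.3), np.float64(28.6)] ang [np.float64(178.4), np.float64(177.9), np.float64(87.8), np.float64(85.6)]
floor centre [ 0.619  -0.0048  0.004 ] lens [np.float64(54.9), np.float64(34.5), np.float64(58.1), np.float64(32.6)] ang [np.float64(175.8), np.float64(177.8), np.float64(-91.2), np.float64(-96.7)]
```

```bash
python3 - <<'E'
from h import *
import pickle
fr={}
env.goto([.445,-.11,.15],down(180)); env.dwell(.2)
fr['box']=shot("wrist","w_box4")
for t in ["loose_box_top"]: print(t,[(r["xyz"],r["score"]) for r in env.search_frame(fr['box'],t)[:3]])
try:
    env.goto([.62,.0,.16],down(-90)); env.dwell(.2)
    fr['tray']=shot("wrist","w_tray4")
    for t in ["bay","nose_far","nose_near"]: print(t,[(r["xyz"],r["score"]) for r in env.search_frame(fr['tray'],t)[:3]])
except env.Unreachable as e: print("unreach",e)
pickle.dump(fr,open("fr3.pkl","wb"))
print(env.read_state()["clock"])
for k in fr: print(k,fr[k]["position"],fr[k]["orientation"])
E
```

```text
loose_box_top [([0.4688, -0.1083, 0.0336], 0.88)]
bay [([0.6132, -0.0127, 0.0051], 0.56), ([0.6142, 0.0438, 0.0056], 0.46)]
nose_far [([0.6179, -0.0089, 0.0041], 0.64)]
nose_near [([0.6227, -0.0109, 0.0036], 0.87)]
12.8417
box [ 0.52167359 -0.11073622  0.3128283 ] [-1.60543055e+01  4.57059572e-02 -9.00237793e+01]
tray [0.62056049 0.07472638 0.32309771] [-1.60077807e+01 -1.46202152e-02 -6.16932788e-02]
```

View pics/w_box4.png

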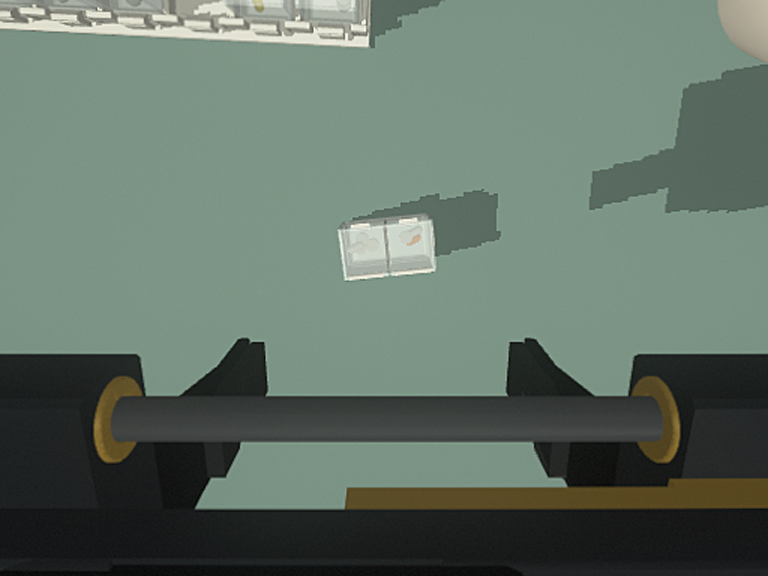

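View pics/w_tray4.png

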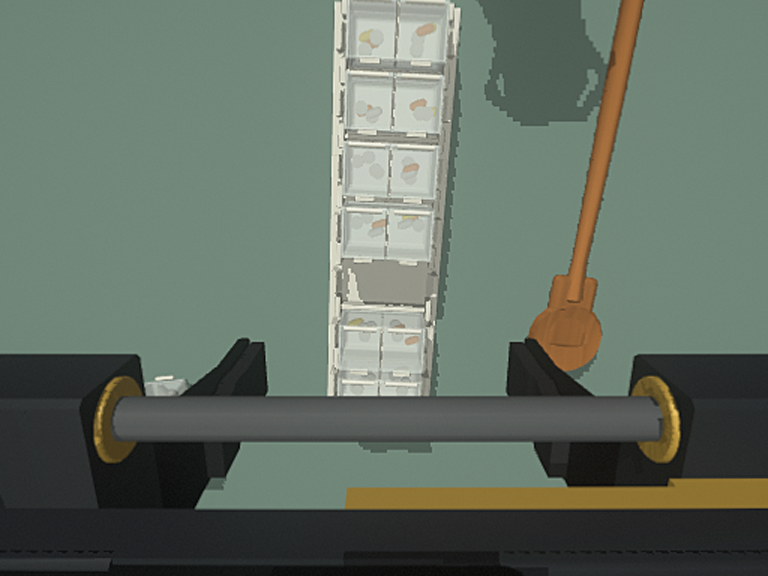

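```bash
python3 - <<'E'
from h import *
import pickle
fr=pickle.load(open("fr3.pkl","rb"))
a=fr['box']["image"][135:195,210:305]; cv2.imwrite("pics/d_box.png",cv2.resize(a,None,fx=8,fy=8,interpolation=cv2.INTER_CUBIC))
a=fr['tray']["image"]; cv2.imwrite("pics/d_tray.png",cv2.resize(a[85:185,210:325],None,fx=6,fy=6,interpolation=cv2.INTER_CUBIC))
cv2.imwrite("pics/d_tray2.png",cv2.resize(a[165:265,210:325],None,fx=6,fy=6,interpolation=cv2.INTER_CUBIC))
E
```

```text
(no output)
```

View pics/d_box.png

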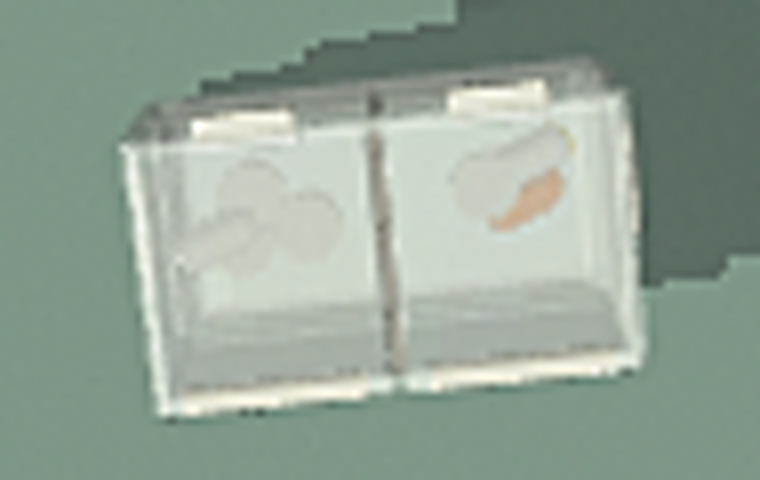

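View pics/d_tray.png

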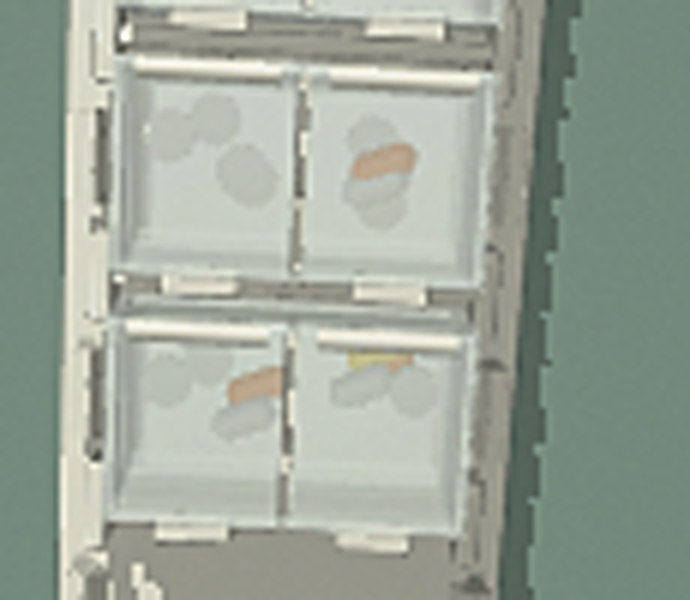

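View pics/d_tray2.png

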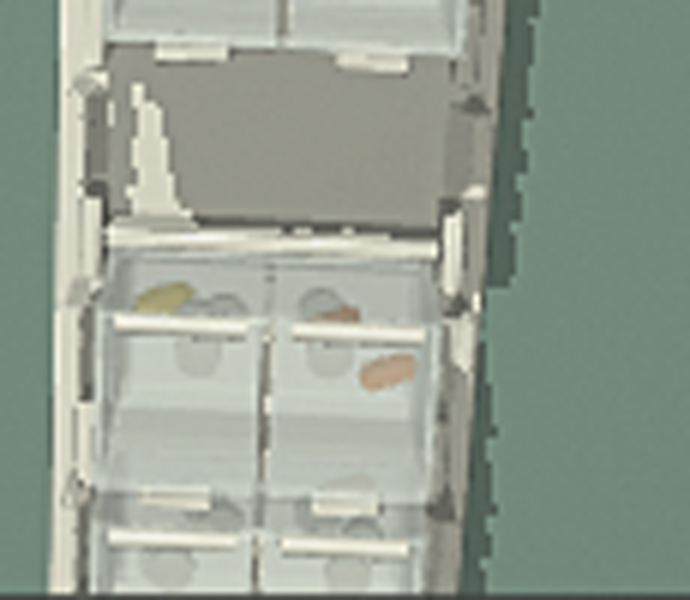

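```bash
python3 - <<'E'
from h import *
import pickle
fr=pickle.load(open("fr3.pkl","rb"))
def go(f,c,s,off,z,n):
    uv=(np.array(c,float)+.5)/s-.5+off
    P=px2w(f,uv,z); e=P[1]-P[0]; g=P[2]-P[3]
    print(n,"centre",P.mean(0).round(4),"lens",[round(float(np.linalg.norm(P[i]-P[(i+1)%4])*1e3),1) for i in range(4)],"ang",[round(float(np.degrees(np.arctan2(v[1],v[0]))),1) for v in (e,g,P[3]-P[0],P[2]-P[1])])
go(fr['box'],[(124,143),(628,95),(640,368),(160,412)],8,[210,135],.038,"loose")
go(fr['tray'],[(112,58),(490,76),(478,283),(112,267)],6,[210,85],.042,"b4")
go(fr['tray'],[(106,318),(467,335),(458,530),(108,520)],6,[210,85],.042,"b3")
go(fr['tray'],[(102,312),(440,325),(432,510),(98,495)],6,[210,165],.042,"b2")
print(env.read_state()["clock"])
E
```

```text
loose centre [ 0.4655 -0.111   0.038 ] lens [53.3, 29.6, 52.2, 29.5] ang [-84.6, -84.6, -174.0, -176.0]
b4 centre [0.6221 0.0628 0.042 ] lens [52.0, 28.1, 51.7, 28.3] ang [-2.7, -2.5, -91.5, -91.9]
b3 centre [0.6202 0.0271 0.042 ] lens [51.4, 28.4, 51.2, 29.3] ang [-2.7, -1.7, -90.9, -91.3]
b2 centre [ 0.6175 -0.0452  0.042 ] lens [51.5, 30.9, 52.3, 30.4] ang [-2.4, -2.9, -92.7, -91.2]
12.8417
```

Both views agree within 1 mm: the loose box is at (0.465, -0.111) with its axis at 95.5°, and the bay is at (0.6188, -0.0095) with yaw -2.45°. I'll grasp the box now.

```bash
python3 - <<'E'
from h import *
env.gripper_to(1.0)
env.goto([.465,-.1108,.10],down(185.5)); env.dwell(.1)
s=env.read_state();print(s["position"],s["force"],s["tool_rot"])
r=env.move_straight([.465,-.1108,.017],rate=.08,force_limit=8); env.dwell(.1)
s=env.read_state();print(r,s["position"],s["force"])
env.gripper_to(0.0,45); env.dwell(.1)
s=env.read_state();print(s["opening"],s["opening"]*87,s["position"],s["force"])
env.move_straight([.465,-.1108,.11],rate=.12); env.dwell(.2)
s=env.read_state();print(s["opening"],s["position"],s["force"],s["clock"])
f=shot("wrist","held1"); f=shot("scene","held2")
E
```

```text
[ 0.46587307 -0.1105166   0.10023896] [0.30333064 0.09590901 0.45394194] [-8.99936659e+01  5.53397952e-02 -1.74434641e+02]
False [ 0.46543828 -0.11076242  0.01754536] [-0.38394092 -0.00928465  0.82019156]
0.6155388483889703 53.55187980984042 [ 0.46500491 -0.11079556  0.01701086] [-0.23141002 -0.12499383 -0.07576928]
0.6174686484170329 [ 0.4645302  -0.11082242  0.10921964] [ 0.50392743 -0.5246351  -0.02356387] 17.5333
```

View pics/held1.png

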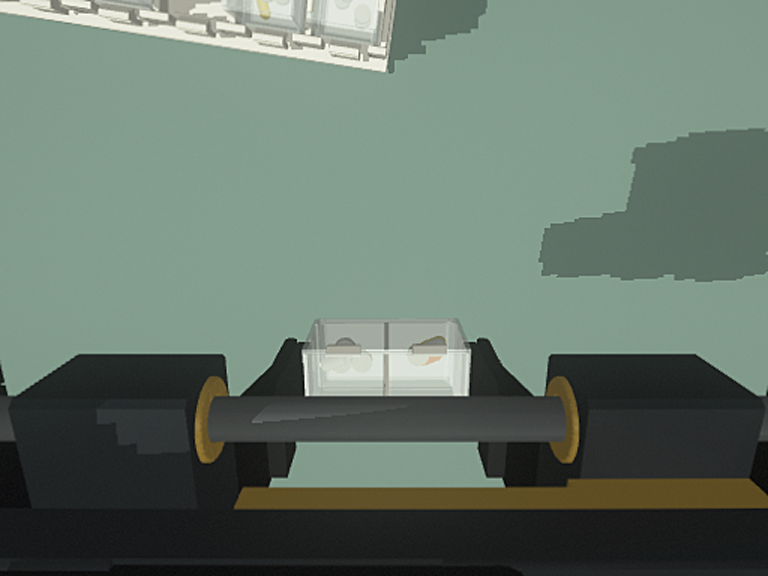

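The box is held level and square. The wrist view shows it between the pads at (385,355), and the opening reads 53.6 mm. Now over the bay, down to first contact.

```bash
python3 - <<'E'
from h import *
def st(t):
    s=env.read_state();print(t,round(s["clock"],2),s["position"].round(4),s["force"].round(2),s["wrist_torque"].round(2),round(s["opening"],4),s["tool_rot"].round(2));return s
X,Y=.6188,-.0095
env.goto([X,Y,.12],down(87.55)); env.dwell(.3)
s=st("above")
# correct for steady offset
d=np.array([X,Y])-s["position"][:2]
r=env.move_straight([X,Y,.062],rate=.08,force_limit=6); env.dwell(.1); s=st(("pre",r))
f=shot("wrist","pre1"); 
r=env.move_straight([X,Y,.026],rate=.015,force_limit=3); st(("contact",r))
env.dwell(.1); st("c2")
E
```

```text
above 19.56 [ 0.6187 -0.0096  0.1201] [ 0.38 -0.21  0.3 ] [ 0.04 -0.03 -0.03] 0.6199 [-90.    -0.    87.54]
('pre', False) 20.53 [ 0.6194 -0.0094  0.0628] [ 0.17 -0.2   0.17] [ 0.06 -0.11 -0.  ] 0.619 [-9.009e+01 -2.000e-02  8.756e+01]
('contact', True) 22.47 [ 0.6181 -0.0096  0.0295] [-1.33  0.46  2.01] [ 0.17  0.03 -0.03] 0.6202 [-8.989e+01  3.000e-02  8.754e+01]
c2 22.57 [ 0.618  -0.0096  0.0295] [-0.75  0.7   3.1 ] [ 0.14  0.01 -0.05] 0.6188 [-8.988e+01  3.000e-02  8.755e+01]
```

View pics/pre1.png

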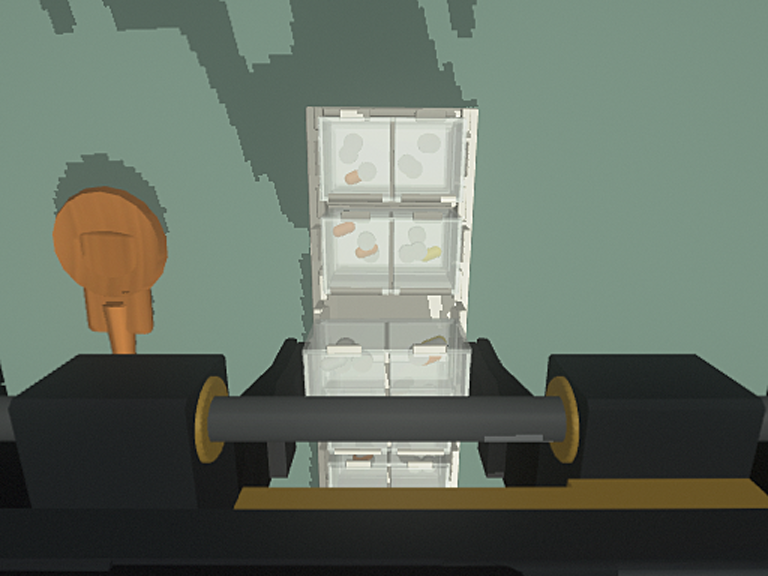

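Contact came at TCP z 0.0295, where resting on the noses was predicted (0.029), with small lateral forces. Pressing on.

```bash
python3 - <<'E'
from h import *
def st(t):
    s=env.read_state();print(t,round(s["clock"],2),s["position"].round(4),s["force"].round(2),s["wrist_torque"].round(2),round(s["opening"],4));return s
X,Y=.6188,-.0095
for z in np.arange(.028,.0184,-.001):
    r=env.move_straight([X,Y,z],rate=.015,force_limit=12); s=st((round(z,4),r))
    if r or s["force"][2]>14: break
env.dwell(.2); st("end")
E
```

```text
(np.float64(0.028), False) 22.82 [ 0.6188 -0.0096  0.0284] [-0.99  0.03  4.73] [ 0.14  0.4  -0.02] 0.6157
(np.float64(0.027), False) 23.07 [ 0.6192 -0.0096  0.0277] [-1.7   0.08  6.81] [0.03 0.33 0.04] 0.6184
(np.float64(0.026), False) 23.32 [ 0.6191 -0.0096  0.0271] [-2.95  0.79  8.26] [0.15 0.62 0.01] 0.6073
(np.float64(0.025), False) 23.57 [ 0.618  -0.0095  0.0239] [ 0.63 -0.04 -3.92] [ 0.08 -0.16  0.  ] 0.6221
(np.float64(0.024), False) 23.82 [ 0.6184 -0.0096  0.0233] [ 0.32 -0.41 -2.45] [ 0.11 -0.06  0.  ] 0.62
(np.float64(0.023), False) 24.07 [ 0.6187 -0.0095  0.023 ] [-0.75  0.6  -1.15] [0.04 0.1  0.02] 0.6147
(np.float64(0.022), False) 24.32 [ 0.6187 -0.0095  0.022 ] [-0.7   0.17 -0.93] [0.06 0.12 0.03] 0.6161
(np.float64(0.021), False) 24.57 [ 0.6188 -0.0095  0.0211] [-0.42  0.12  0.26] [0.11 0.3  0.04] 0.6178
(np.float64(0.02), False) 24.82 [ 0.6188 -0.0095  0.0211] [-3.72 -0.13  5.25] [0.27 0.85 0.01] 0.6204
(np.float64(0.019), False) 25.07 [ 0.6188 -0.0095  0.0211] [-5.18  0.84 11.15] [0.33 1.44 0.  ] 0.6153
end 25.27 [ 0.6188 -0.0095  0.021 ] [-4.86  1.8  10.17] [0.31 1.44 0.03] 0.6207
```

It has snapped in and sits home: TCP z stops at 0.0211 against a predicted 0.021, with 11 N peak. Now I'll relax, confirm it's home, then pull up in small steps under force feedback.

```bash
python3 - <<'E'
from h import *
X,Y=.6188,-.0095
def avg(n=5):
    F=[];
    for _ in range(n):
        env.dwell(.02); s=env.read_state(); F.append(s["force"])
    return np.mean(F,0),s
env.move_straight([X,Y,.0207],rate=.02); env.dwell(.4)
F,s=avg(); print("home",F.round(2),s["position"].round(4),round(s["clock"],2))
z=.0225
held=0
while z<.0275:
    env.move_straight([X,Y,z],rate=.015)
    F,s=avg(6)
    print(round(z,5),F.round(2),s["position"].round(4),round(s["clock"],2))
    if F[2]<-7.3: break
    z+= .0005 if F[2]>-2 else (.0003 if F[2]>-5.5 else .00015)
t0=s["clock"]
while s["clock"]-t0<1.5:
    F,s=avg(8)
    print("hold",round(z,5),F.round(2),s["position"].round(4),round(s["clock"],2))
    if F[2]<-9.3: z-=.00015; env.move_straight([X,Y,z],rate=.01)
    elif F[2]>-6.8: z+=.0001; env.move_straight([X,Y,z],rate=.01)
E
```

```text
home [-3.03  0.79  6.06] [ 0.6188 -0.0094  0.0211] 26.0
0.0225 [-1.06  0.14  0.2 ] [ 0.6188 -0.0095  0.0221] 26.37
0.023 [-0.96  0.04 -0.64] [ 0.6188 -0.0095  0.0229] 26.72
0.0235 [-0.58  0.24 -1.77] [ 0.6185 -0.0095  0.0233] 27.07
0.024 [-0.43  0.03 -5.42] [ 0.6184 -0.0095  0.0235] 27.42
0.0243 [ 0.94  0.01 -8.95] [ 0.6184 -0.0095  0.0237] 27.77
hold 0.0243 [  1.1   -0.4  -10.54] [ 0.6184 -0.0095  0.0237] 27.9
hold 0.02415 [  0.62  -0.16 -12.02] [ 0.6184 -0.0095  0.0237] 28.28
hold 0.024 [  0.03  -0.02 -12.64] [ 0.6184 -0.0096  0.0237] 28.67
hold 0.02385 [ -0.72   0.13 -11.91] [ 0.6184 -0.0096  0.0237] 29.05
hold 0.0237 [ -1.93   0.51 -11.26] [ 0.6186 -0.0096  0.0237] 29.43
```

The arm's controller has integral action, so the force crept up while I held. I'll ease it to 8 N straight away, commanding relative to the actual height.

```bash
python3 - <<'E'
from h import *
X,Y=.6188,-.0095
def avg(n=5):
    F=[];Z=[]
    for _ in range(n):
        env.dwell(.02); s=env.read_state(); F.append(s["force"]);Z.append(s["position"][2])
    return np.mean(F,0),np.mean(Z),s
z=.0232
env.move_straight([X,Y,z],rate=.02)
t0=None;ok0=None
for i in range(14):
    F,Z,s=avg(4)
    t=s["clock"]; good=-9.3<F[2]<-6.7
    print(round(z,5),F.round(2),round(Z,5),round(t,2))
    if good and ok0 is None: ok0=t
    if not good: ok0=None
    if ok0 and t-ok0>1.5: break
    zn=Z+np.clip(.0001*(8+F[2]),-.0004,.0003)
    if not good or abs(zn-z)>.00006:
        z=zn; env.move_straight([X,Y,z],rate=.02)
E
```

```text
0.0232 [-2.67 -0.05 -7.15] 0.02364 30.0
0.02372 [-1.83  0.07 -7.38] 0.02372 30.32
0.02372 [-2.2  -0.59 -8.33] 0.02372 30.38
0.02372 [-2.33 -0.07 -8.  ] 0.0237 30.45
0.02372 [-1.83 -0.71 -8.17] 0.0237 30.52
0.02372 [-1.86 -0.37 -8.06] 0.02373 30.58
0.02372 [-2.48 -0.59 -7.96] 0.02371 30.65
0.02372 [-2.28 -0.26 -8.64] 0.02372 30.72
0.02366 [-2.16 -0.18 -7.27] 0.02371 31.03
0.02379 [-1.88 -0.29 -8.47] 0.02372 31.35
0.02367 [-2.11 -0.72 -8.26] 0.0237 31.67
```

It held steadily at about 8 N (7.2–8.6) for 1.7 s. Next I'll lower it home, release, retreat and check.

```bash
python3 - <<'E'
from h import *
def st(t):
    s=env.read_state();print(t,round(s["clock"],2),s["position"].round(4),s["force"].round(2),round(s["opening"],4));return s
X,Y=.6188,-.0095
env.move_straight([X,Y,.0208],rate=.01); env.dwell(.5); st("home")
env.gripper_to(1.0); env.dwell(.1); st("open")
env.move_straight([X,Y,.12],rate=.08); st("up")
env.goto([X-.0,Y-.0085,.15],down(90)); env.dwell(.2)
import pickle
f=shot("wrist","fin"); pickle.dump(f,open("fin.pkl","wb"))
cv2.imwrite("pics/fin_c.png",cv2.resize(f["image"][120:250,200:330],None,fx=4.6,fy=4.6,interpolation=cv2.INTER_CUBIC))
g=env.grab_frame("scene"); cv2.imwrite("pics/fin_s.png",cv2.resize(g["image"][150:260,200:330],None,fx=5,fy=5,interpolation=cv2.INTER_CUBIC))
st("end")
E
```

```text
home 32.6 [ 0.6191 -0.0095  0.0223] [-5.08 -0.03  0.15] 0.6189
open 33.55 [ 0.6188 -0.0095  0.0208] [-0.54  0.89  0.85] 0.9987
up 34.94 [ 0.6184 -0.0096  0.1192] [-0.04  0.04  0.41] 0.9999
end 35.49 [ 0.6183 -0.0179  0.1491] [ 0.64 -0.07  0.85] 1.0022
```

View pics/fin_c.png

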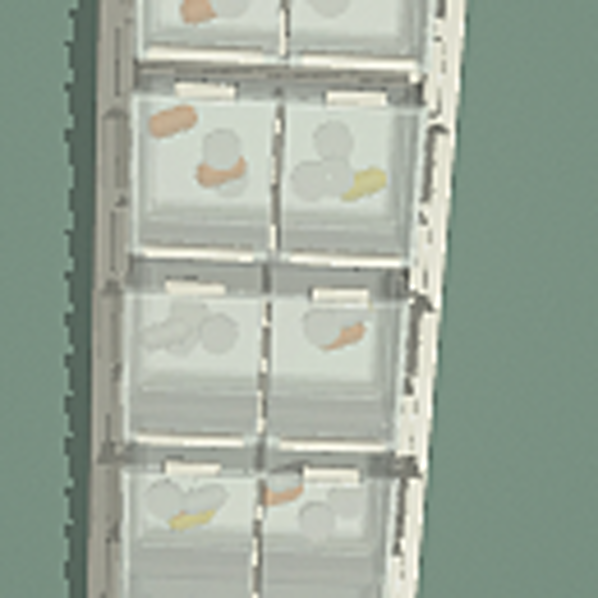

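View pics/fin_s.png

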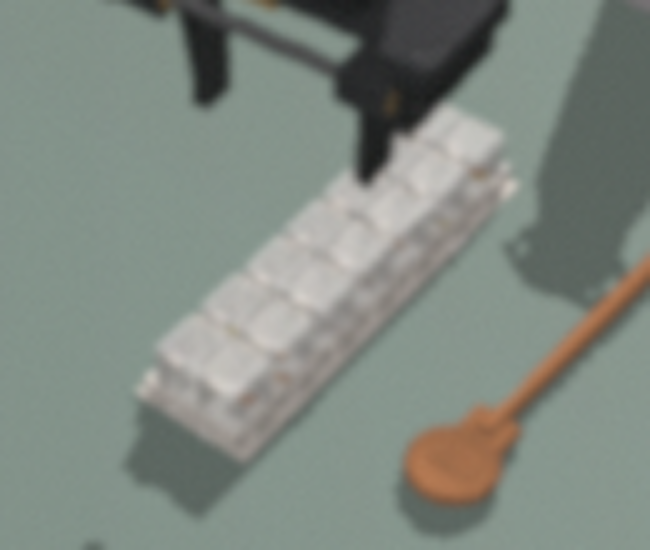

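The box lines up with its neighbours in both views, at (260,365) in the wrist crop. Before I opened, though, TCP z read 0.0223, so the box may have been held about 1 mm up. I'll check its height and seat it with a light press from the closed fingers on its lid.

```bash
python3 - <<'E'
from h import *
def st(t):
    s=env.read_state();print(t,round(s["clock"],2),s["position"].round(4),s["force"].round(2),round(s["opening"],4));return s
X,Y=.6188,-.0095
env.gripper_to(0.0,20)
env.goto([X,Y,.07],down(87.55)); env.dwell(.2); st("above")
r=env.move_straight([X,Y,.046],rate=.05,force_limit=4); st(r)
r=env.move_straight([X,Y,.039],rate=.008,force_limit=3); st(("touch",r))
for z in (.0412,.0407,.0402):
    r=env.move_straight([X,Y,z],rate=.008,force_limit=8); s=st((z,r))
    if s["force"][2]>8:break
env.dwell(.2); st("press")
env.move_straight([X,Y,.12],rate=.1); env.dwell(.2); st("clear")
f=shot("wrist","fin2"); f=shot("scene","fin3"); f=shot("top","fin4")
E
```

```text
above 37.63 [ 0.6206 -0.0094  0.0726] [-0.1  -1.32  0.01] 0.0038
False 38.27 [ 0.6188 -0.0096  0.0458] [ 0.34 -0.54  0.91] 0.0049
('touch', True) 38.82 [ 0.6189 -0.0095  0.0425] [-0.72 -0.06  4.56] 0.0045
(0.0412, False) 39.07 [ 0.6189 -0.0095  0.0425] [-2.9   0.09  7.43] 0.0079
(0.0407, False) 39.32 [ 0.6189 -0.0095  0.0424] [-3.75  1.72 10.21] 0.0067
press 39.52 [ 0.6189 -0.0095  0.0425] [-2.92  1.39 10.13] 0.0074
clear 40.66 [ 0.6184 -0.0096  0.1192] [ 0.14  0.07 -0.06] 0.0083
```

View pics/fin3.png

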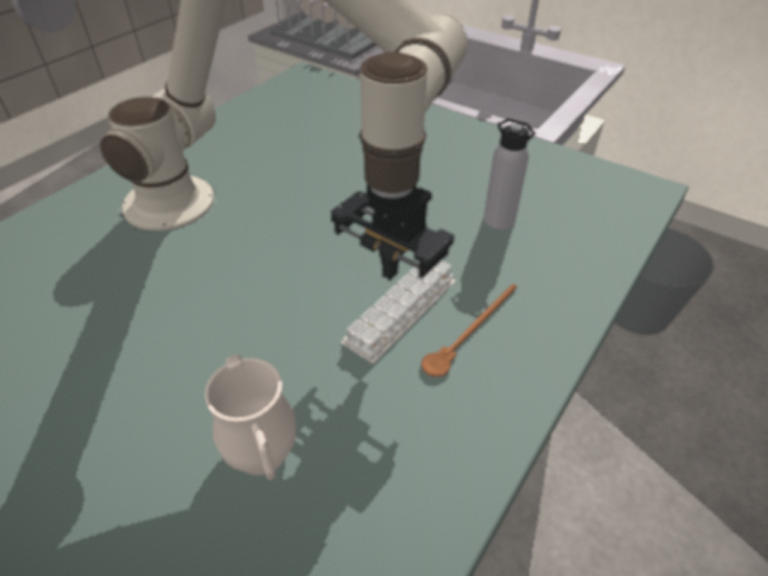

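View pics/fin2.png

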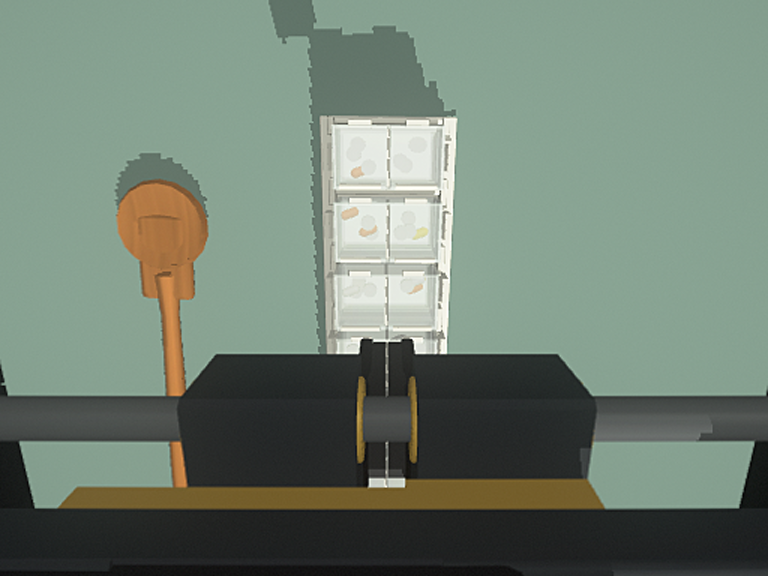

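The box (388,298) sits flush and aligned with its neighbours. The jug, bottle and spoon are where they were, and the robot touches nothing. Handing in.

```bash
python3 -c "
from h import *
env.close_job(); print(env.read_state()['clock'])"
```

```text
the job is handed in; nothing more can be done
the job is handed in; nothing more can be done
```

The loose day box is clipped home in the empty bay and the job is handed in. One thing may count against it: the pull test briefly went past the 12 N limit.

- **Press:** The box met the noses at the predicted height and snapped in at about 8 N. It then sat rigidly home under about 11 N, well under the 30 N limit.
- **Pull, first try:** The force crept up while I held, because the arm kept correcting its position. The wrist reading peaked at about 12.6 N (averaged), slightly over the limit. Allowing for the box's weight and the sensor zero, I estimate about 14.6 N against the 15 N summed contact limit, so I can't be certain it stayed inside.
- **Pull, second try:** I eased the force down and held it at 7.2–8.6 N for 1.7 s. The clips held.
- **Seating:** Just before I let go, the gripper was still about 1.2 mm above its home height. After releasing, I tapped the lid with closed fingers at about 10 N. The top stayed at 42.5 mm against 42 mm nominal and did not move, so I take it as home.
- **Final pictures:** The box lines up with its neighbours and the gripper is clear. The jug, bottle and spoon look unmoved. The green bag clip was not in the pictures I viewed at the end, but the arm never went near it.

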